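# Clip a relay module onto the rail of a sloped bench stand

## Task

Mount the loose grey relay module on the steel rail of the sloped stand, in the free stretch between the terminal blocks and the end bracket: with its foot end still raised, hook its fixed lip under the rail's upper (far) edge, then tilt the foot end down and press until the spring clip snaps under the lower edge and the module sits flat on the rail. Press gently (never more than 35 N on the rail), then let go; leave the other things on the bench where they are.

Things in the scene. Friction and masses are not known exactly. Their poses are not given: they have to be found in the camera images.
- module_centre (a point): Centre of the loose grey plastic relay module standing on its feet on the table: 84 mm long (its x), 36 wide (y), 58.5 high (z, up), 29 mm above the feet's underside. +x points to the lip end, -x to the clip end. Body 15 to 44.5 mm above the feet over all 84 mm; on it a nose, x -24 to 24 mm, up to 58.5 mm. Grip across y: the sides are flat from 15 mm up.
- module: The same module (0.13 to 0.21 kg); origin at the feet's underside, 29 mm below its centre. Underside: the seat that comes to lie on the rail is 10.5 mm above the feet, x -17 to 12 mm (from x 12 to 18.2 it is cut 4.5 mm higher). Lip foot x 18.2 to 22 mm; clip-side feet x -27 to -19.5 mm. Flat shoulders at 44.5 mm, x 24 to 42 at either end.
- module_lip (a point): Upper edge of the tip of the fixed lip: module x 13.7, y 0, 7 mm above the feet (3.5 below the seat). The lip is a tongue 3 mm thick and 36 mm wide that points to -x, 4.5 mm long, from the lip foot. Axes as the module's. Once mounted it lies 1 mm under the rail's flange, and module_centre is 38.5 mm above the plate.
- clip (a joint): Black spring foot clip at the module's -x end: 0 is out (at rest, and when snapped home), up to 0.006 m pushed back to -x. Spring 0.7 N/mm, preload 3.5 N. Tip at module x -14 mm, its top 4.1 mm below the seat, a slippery rounded slope beneath. It meets the rail some 15 degrees from flat, goes back 3 mm and snaps out at about 3 degrees, for some 6 N pushed over the clip or 12 N over the module's middle.
- plate: Middle of the top face of the sloped grey plate (120 x 250 mm) of the fixed stand, 37 mm above the table, under the middle of the rail's free stretch. x up the slope, away from the robot; y along the rail, level, to the left; z square off the plate. The slope is 25 degrees always (z leans to the robot).
- stand: The stand with plate and rail; origin on the table below the plate's middle. A 35 mm steel top-hat rail lies along y, its top plane 20 mm above the plate; flanges 2.5 mm thick, edges 17.5 mm either side of the rail's middle line; under them it narrows to 8.5 mm either side. Free stretch: y -75 mm (grey end bracket, 27 mm over the rail) to 75 mm (white terminal blocks, 38 mm over it).
- rail_nominal (a point): Point 20 mm above the plate's middle, on the rail's top plane. The rail is screwed down in slotted holes: its middle line lies up to 4 mm up or down the slope (plate's x) from here, differently each time, and does not move under load. No pose tells it: feel or look for its edge. Together the module's contacts must not load it with more than 35 N, prying included.
- solder_spool: Bystander: grey and black spool of solder, 52 mm across, 34 mm high, standing on the near side of the table.
- battery_flat: Bystander: flat battery, 34 x 54 x 6 mm, on the near side of the table.
- tape_roll: Bystander: roll of black tape, 68 mm across, 19 mm high, near the toolbox.
- flux_tin: Bystander: round tin, 44 mm across, 20 mm high, left of the stand.
There are look-alikes about, which are no part of the job. What is shaped like the module but pink is not meant.

How it is judged:
On the way:
1. the lip is down below the rail's upper flange while the foot end is still raised (z of module_lip in the frame of plate between 0.004 and 0.0175 m and x of module_lip in the frame of plate between 0.0045 and 0.0195 m and y of module_lip in the frame of plate between -0.06 and 0.06 m and angle between the z axis of module_centre and the z axis of plate, either way round above 0.15 rad), for 0.1 s.
At the end, for the whole second after the job is handed in: The module sits flat on the rail (within 0.05 rad of its plane, 0.08 rad of its direction, 1.5 mm of its height), lip under the upper edge and clip snapped out (within 1.5 mm) under the lower, between the terminal blocks and the end bracket, let go and at rest (angle between the z axis of module_centre and the z axis of plate, either way round below 0.05 rad and angle between the x axis of module_centre and the x axis of plate, either way round below 0.08 rad and z of module_centre in the frame of plate between 0.0365 and 0.04 m and x of module_centre in the frame of plate between -0.008 and 0.008 m and y of module_centre in the frame of plate between -0.06 and 0.06 m and value of joint clip below 0.0015 m and linear speed of module below 0.01 m/s and x of module_lip in the frame of plate above 0.004 m); the robot touches nothing.
It fails at once if the module loads the rail and its stand with more than 35 N (contact force between module and stand above 35 N).
It fails at once if a bystander is moved by more than 20 mm (distance of any of solder_spool, battery_flat, tape_roll, flux_tin from where it was at the start of the episode above 0.02 m).
It also fails if it takes over 58 s, if anything falls off the work surface, if the arm or the gripper's body presses on something with over 40 N, if the wrist force passes 120 N, or if a joint passes its speed limit or range.

## Robot

A 7-joint arm with a two-finger parallel gripper is mounted at the origin on a cart in front of the work surface, level with it; the furniture and walls round the work are solid. World frame = base frame: x ahead of the robot, y to its left, z up, the work surface at z = 0. Lengths are in m, angles in rad, forces in N, time in s.
With the tool pointing down it reaches from about 0.4 to 0.9 m from the base axis. Payload 5.5 kg.
Tool frame: the origin (TCP) lies midway between the tips of the shut fingers; the grasp point (between the pads) lies 19 mm behind it; z points along the fingers, y is the line along which they close (so a half turn about z gives the same grasp; the last joint's range is limited). The gripper opens to 92 mm and grips with 3 to 60 N. Pads are 19 mm wide; open, the fingers measure 130 mm over their backs; the gripper's body (75 mm by 190 mm) begins 47 mm behind the grasp point.
Start: joints at [-0.892, 0.501, -0.427, 1.55, 0.221, 1.138, -0.21], TCP at [0.263, 0.595, 0.227] pointing down, gripper open.
Joint ranges: [-2.88, 2.88], [-0.31, 2.03], [-1.54, 1.56], [0.2, 2.42], [-1.41, 4.55], [0.19, 2.02], [-2.57, 2.57]. Speed limits (rad/s): [2.57, 2.57, 3.14, 3.14, 3.14, 3.14, 3.14].

## Interface

Orientations are given as a rotation vector (axis times angle).
In Python, from cell import env gives the robot as it stands. The module is installed in compiled form; this text tells all that it offers.
- The arm moves only by the tool drive_tool, never from a script. Its argument "increments" is a list of rows, each a list of 7 numbers: the shift along the tool's x, y, z in mm, then the turn, a rotation vector about the tool's x, y, z in degrees, then the finger opening in mm, from 0 to 91.8. In form: [[dx, dy, dz, rx, ry, rz, gripper], ...]. A call has 1 to 12 rows; each row is the pose to reach, as a shift and turn from the pose commanded when the call began, along the tool's axes at that moment; what a row does not reach only later rows make up. A row lasts 1/10 s, in which the tool goes at most 50 mm and 8.59 degrees, less where a joint would pass 70% of its speed; a pose out of reach is approached as far as the arm can. A call with a gripper value outside its range is refused whole. The fingers move at their own pace and stop on an object; "newtons" is the grip in N (left out, the last holds). Time passes only in rows, so rows that repeat a pose let the fingers close. It gives the time, the measured TCP pose, the force, the opening and the grip force at its end, in the units of the state.
- env.get_state(): the state, without advancing time (a new reading comes with each control period).
- env.camera(name): name is "side" or "top"; returns (picture, depth): 420x560x3 uint8, blue, green, red; 420x560 float32, m along the optical axis (not along the pixel's ray), 0 where there is no reading.
- env.camera_model(name): a dict with "mtx" (3x3 intrinsics, pixels), "k1" (the pictures are not rectified: a ray, as slopes to the right and down, at radius r is drawn at 1 + k1 r^2 times it, then the intrinsics apply), "rvec" (rotation vector, rad) and "tvec" (3), from world to camera coordinates, as OpenCV has them. Camera axes: x right, y down, z forward; pixel columns grow to the right and rows downward; lengths in m; the calibration is good to about 2 mm. A picture is of the moment at which its call begins. camera_model takes no time and is no camera call.
- env.finish_job(): hands the job in; it is judged then, once.
The state is a dict: "time": time; "joint_positions": joint angles; "dq": joint speeds; "joint_efforts": joint torques, N m; "ee_pos": TCP position; "tool_rot": TCP orientation; "wrist_force": force on the tool from outside, world axes, zero at the start; "ft_torque": the same for the moment, N m; "finger_gap": finger opening in m; "grasp_force": force on a finger pad.
Only numpy, scipy, OpenCV 4.12 (cv2) and the standard library are available. Lean on these libraries where they do the work, as an engineer would, in place of code of your own. Each camera call takes 0.05 s, during which the arm holds its last target. There are 200 camera calls.

## Working session

There is one attempt and no reset: what is moved stays moved. The work goes in short steps, Python scripts to look and compute and a tool call to move; the robot and the scene stay as the last step left them, time stands still between calls to the robot, and variables do not carry over. Pictures are saved under pics/ and viewed, at most 10 in all, crops included, and the job is handed in when it is done.

Besides the shell and the picture viewer there is one more tool, called after "Call:" by a JSON object that holds its "api" and its "payload", one argument or row to a line. drive_tool: Moves the arm, as the interface text tells. Its arguments: {"type":"object","properties":{"increments":{"type":"array","items":{"type":"array","items":{"type":"number"}}},"newtons":{"type":"number"}},"required":["increments"]}

```bash
mkdir -p pics; python3 - <<'E'
from cell import env
import cv2,numpy as np
for n in("side","top"):
    p,d=env.camera(n); cv2.imwrite(f"pics/{n}0.png",p); np.savez(f"{n}0.npz",p=p,d=d); m=env.camera_model(n); print(n,m, -cv2.Rodrigues(np.array(m['rvec'],float))[0].T@np.array(m['tvec']).ravel())
print(env.get_state())
E
```

```text
side {'mtx': array([[477.24717368,   0.        , 287.87434785],
       [  0.        , 477.24717368, 206.88757779],
       [  0.        ,   0.        ,   1.        ]]), 'k1': 0.010395885994328955, 'rvec': array([ 1.02322933,  2.13480181, -1.3143446 ]), 'tvec': array([ 0.10663897, -0.20643367,  1.46102913])} [1.13827298 0.80944338 0.48757448]
top {'mtx': array([[395.56173218,   0.        , 275.75171296],
       [  0.        , 395.56173218, 213.04352745],
       [  0.        ,   0.        ,   1.        ]]), 'k1': -0.031805437676562104, 'rvec': array([ 2.16865944, -2.1733557 ,  0.10615587]), 'tvec': array([0.2746564 , 0.48792548, 0.86495789])} [0.40153884 0.27343944 0.9086567 ]
{'time': 0.1, 'joint_positions': array([-0.89182651,  0.50174572, -0.42684026,  1.55130728,  0.22083451,
        1.13827463, -0.21028797]), 'dq': array([-0.00083584, -0.00265829, -0.0026694 , -0.00375043, -0.00055041,
        0.00089302, -0.00142992]), 'joint_efforts': array([-1.14482775e-02, -5.67865884e+01, -5.83881319e+00, -2.79911149e+01,
       -6.90861885e-02,  2.41330446e-02,  3.60685203e-05]), 'ee_pos': array([0.26231528, 0.59406429, 0.22580609]), 'tool_rot': array([-6.48166179e-01, -3.07359455e+00,  2.55247617e-03]), 'wrist_force': array([-0.04032705,  0.12222439,  0.23724345]), 'ft_torque': array([-0.06556435,  0.0149288 ,  0.01693147]), 'grasp_force': 0.0, 'finger_gap': 0.09173570116571043}
```

View pics/top0.png

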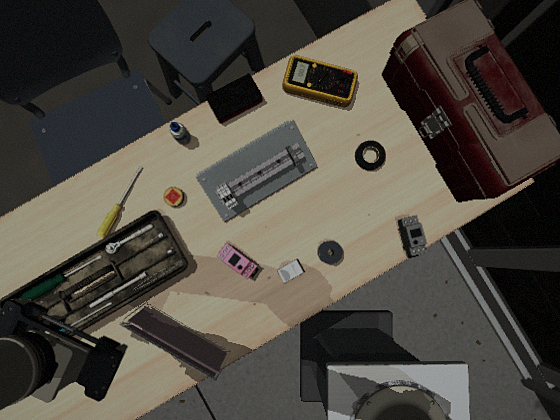

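View pics/side0.png

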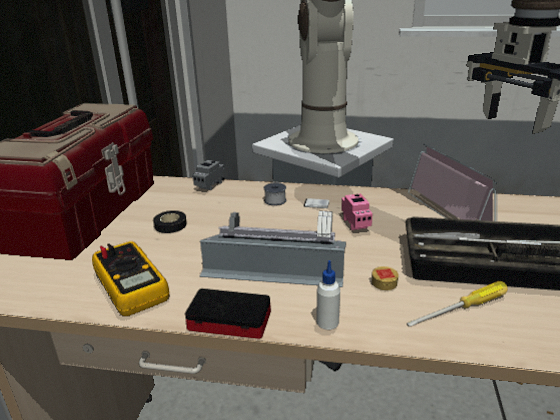

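The top view shows the grey module at about (411,236), the pink decoy at (238,261), and the stand centred at (257,170) with blocks at (227,195) and bracket at (296,153). The side view shows the module at (208,174) and the stand at (273,250).

```bash
cat > h.py <<'E'
import numpy as np,cv2
from cell import env
from scipy.spatial.transform import Rotation as R
def model(n):
    m=env.camera_model(n); return m['mtx'],m['k1'],cv2.Rodrigues(np.array(m['rvec'],float))[0],np.array(m['tvec'],float).ravel()
def rays(n,uv):
    K,k1,Rm,t=model(n)
    xy=cv2.undistortPoints(np.array(uv,float).reshape(-1,1,2),K,np.array([k1,0,0,0,0.]))[:,0]
    return -Rm.T@t, np.c_[xy,np.ones(len(xy))], Rm
def cloud(n,d):
    h,w=d.shape; vv,uu=np.mgrid[:h,:w]
    c,r,Rm=rays(n,np.c_[uu.ravel(),vv.ravel()])
    return (c+(r*d.reshape(-1,1))@Rm).reshape(h,w,3)
def plane(n,uv,z):
    c,r,Rm=rays(n,uv); w=r@Rm; return c+w*((z-c[2])/w[:,2])[:,None]
def proj(n,P):
    K,k1,Rm,t=model(n); return cv2.projectPoints(np.array(P,float).reshape(-1,1,3),Rm,t,K,np.array([k1,0,0,0,0.]))[0][:,0]
E
python3 - <<'E'
from h import *
for n in("top","side"):
    f=np.load(n+"0.npz"); P=cloud(n,f['d']); np.save(n+"P.npy",P)
    for name,(u,v,u2,v2) in (dict(module=(385,205,440,268),stand=(190,110,325,225)) if n=="top" else dict(module=(185,150,230,195),stand=(195,205,350,290))).items():
        q=P[v:v2,u:u2].reshape(-1,3); ok=f['d'][v:v2,u:u2].ravel()>0; q=q[ok]; lo=q[abs(q[:,2])<.008]; print(n,name,'table z',np.median(lo[:,2]),lo[:,2].std())
        for a,b in ((.01,.03),(.03,.05),(.04,.05),(.05,.07),(.07,.1)):
            s=q[(q[:,2]>a)&(q[:,2]<b)&(q[:,0]>.1)&(q[:,0]<.8)]
            if len(s)>5: 
                r=cv2.minAreaRect((s[:,:2]*1000).astype(np.float32)); print(a,b,len(s),s.mean(0).round(4),np.round(r[0],1),np.round(r[1],1),round(r[2],1))
p=np.load("top0.npz")['p']; a=cv2.resize(p[205:268,380:443],(400,400),interpolation=cv2.INTER_CUBIC); b=cv2.resize(p[115:227,190:325],None,fx=3.57,fy=3.57,interpolation=cv2.INTER_CUBIC)
b=cv2.resize(p[115:227,190:325],(400,332),interpolation=cv2.INTER_CUBIC)
s=np.load("side0.npz")['p']; c=cv2.resize(s[150:200,180:240],(400,333),interpolation=cv2.INTER_CUBIC)
out=np.zeros((600,800,3),np.uint8); out[:400,:400]=a; out[:332,400:]=b;out[332:600,400:]=cv2.resize(c,(322,268))[:, :].repeat(1,1) if 0 else cv2.copyMakeBorder(cv2.resize(c,(322,268)),0,0,0,78,0)
cv2.imwrite("pics/c1.png",np.clip(out*1.6,0,255).astype(np.uint8))
E
```

```text
top module table z 0.00024076221726287983 0.0016960261732105971
0.01 0.03 87 [ 0.432  -0.0122  0.022 ] [433.  -11.8] [81.1  2.7] 14.5
0.03 0.05 351 [ 0.4361 -0.0245  0.0433] [437.2 -28.9] [82.2 37.2] 14.2
0.04 0.05 297 [ 0.4364 -0.0267  0.0447] [437.2 -28.9] [82.1 37.2] 14.2
0.05 0.07 385 [ 0.4372 -0.0278  0.0586] [437.7 -29. ] [47.3 37.7] 13.5
top stand table z 0.0004913349934314581 0.0017071509152959343
0.01 0.03 1705 [0.5597 0.2986 0.0201] [636.  347.5] [239.8 249.5] 31.2
0.03 0.05 1748 [0.5946 0.32   0.0437] [645.7 351.6] [203.9 250. ] 30.1
0.04 0.05 1434 [0.5869 0.3145 0.0458] [583.1 314.9] [ 62.9 250.1] 31.6
0.05 0.07 2248 [0.6052 0.3256 0.0571] [588.9 318.5] [ 92.5 250.8] 31.0
0.07 0.1 380 [0.5398 0.3455 0.085 ] [563.3 311.1] [ 55.8 184. ] 31.5
side module table z -0.0012555942442627477 0.0016133133681698582
0.01 0.03 205 [ 0.4504 -0.0141  0.0213] [442.5 -12.9] [36.9 90.4] 80.2
0.03 0.05 284 [ 0.4519 -0.0168  0.0401] [439.1 -26.9] [85.9 38.9] 12.3
0.04 0.05 161 [ 0.4522 -0.0185  0.0442] [438.6 -25.6] [86.6 35.6] 8.9
0.05 0.07 161 [ 0.442  -0.0248  0.0558] [437.4 -27.7] [50.8 38.6] 14.0
side stand table z -0.0007958800656734932 0.0019838052916279257
0.01 0.03 1517 [0.6108 0.3351 0.0206] [571.  315.2] [215.3 328.2] 56.2
0.03 0.05 2382 [0.6081 0.332  0.0416] [574.3 321.1] [202.1 327. ] 56.4
0.04 0.05 1488 [0.604  0.3296 0.0456] [543.6 290.8] [203.7 253. ] 30.8
0.05 0.07 1845 [0.6101 0.334  0.0567] [599.5 360.2] [179.9 284.3] 2.0
0.07 0.1 646 [0.6105 0.4173 0.0818] [584.1 378.1] [284.4 147.5] 77.5
```

View pics/c1.png

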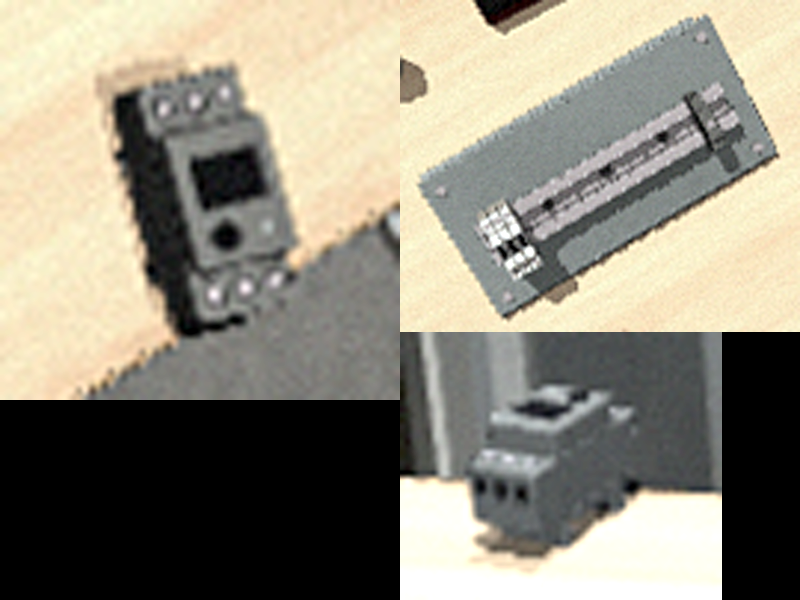

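The crop confirms the real module is grey. Its long axis runs up-left in the image. Next I'll decide which end is the lip and fit the stand.

```bash
cat >> h.py <<'E'
def frame(th):
    a=np.radians(25); c,s=np.cos(th),np.sin(th)
    return np.array([[np.cos(a)*c,np.cos(a)*s,np.sin(a)],[-s,c,0],[-np.sin(a)*c,-np.sin(a)*s,np.cos(a)]]).T  # columns ex ey ez
E
python3 - <<'E'
from h import *
th=np.radians(31.2)
for n,(u,v,u2,v2) in dict(top=(190,110,325,225),side=(195,205,350,290)).items():
    q=np.load(n+"P.npy")[v:v2,u:u2].reshape(-1,3); q=q[np.isfinite(q).all(1)]
    c=np.array([.5945,.3215,.037])
    for it in range(4):
        F=frame(th); l=(q-c)@F
        pl=l[(abs(l[:,2])<.005)&(abs(l[:,0])<.07)&(abs(l[:,1])<.14)]
        if n=="top":
            r=cv2.minAreaRect((pl[:,:2]*1000).astype(np.float32)); 
            ang=r[2]; ang=ang-90 if ang>45 else ang
            print(n,it,'plate rect',np.round(r[0],1),np.round(r[1],1),round(ang,2),'z',np.median(pl[:,2]))
            th+=np.radians(ang)*.9; c=c+F[:,:2]@np.array(r[0])/1000
            c=c+(0.037-c[2])*np.array([0,0,1])
    if n=="top": C,TH=c,th
    F=frame(TH); l=(q-C)@F
    A=np.c_[pl[:,:2],np.ones(len(pl))]; print(n,'plane fit',np.linalg.lstsq(A,pl[:,2],rcond=None)[0])
    print(n,C,np.degrees(TH))
    h=l[(abs(l[:,1])<.06)&(l[:,2]>.014)&(l[:,2]<.026)]
    for y0 in np.arange(-.06,.06,.03):
        s=h[(h[:,1]>=y0)&(h[:,1]<y0+.03)]; print('rail x range',y0,np.percentile(s[:,0],[0,2,98,100]).round(4),np.median(s[:,2]).round(4))
    t=l[(l[:,2]>.03)&(l[:,2]<.07)&(abs(l[:,1])<.13)&(abs(l[:,0])<.06)]
    for sgn in(-1,1):
        s=t[t[:,1]*sgn>0.03]; print('tall',sgn,s.min(0).round(4),s.max(0).round(4))
s=np.load("side0.npz")['p'][148:200,180:240]; s=np.clip(255*(s/255.)**.6,0,255).astype(np.uint8)
cv2.imwrite("pics/c2.png",cv2.resize(s,None,fx=11,fy=11,interpolation=cv2.INTER_CUBIC))
E
```

```text
top 0 plate rect [-11.5   0.2] [250.7 114.1] -0.03 z 0.004490348441518323
top 1 plate rect [-7.3  3.8] [258.  125.7] -0.19 z 0.002873498310607318
top 2 plate rect [-3.5 -3.8] [130.9 250.7] 0.2 z 0.0003330234164667809
top 3 plate rect [-2.5  0.1] [250.5 134.1] -0.15 z -0.0009556307241877445
top plane fit [ 0.00125051 -0.00091297 -0.00091856]
top [0.57509006 0.31007717 0.037     ] 31.040226012468334
rail x range -0.06 [-0.1468 -0.1423  0.0215  0.0226] 0.0183
rail x range -0.03 [-0.1425 -0.14    0.0221  0.0225] 0.0182
rail x range 0.0 [-0.1302 -0.1281  0.0219  0.0226] 0.0176
rail x range 0.03 [-0.1127 -0.0123  0.0222  0.0224] 0.0178
tall -1 [-0.0155 -0.0851  0.0306] [ 0.0261 -0.0746  0.0487]
tall 1 [-0.0198  0.0753  0.0317] [0.0306 0.0988 0.0604]
side plane fit [ 0.11464286  0.00132169 -0.00484436]
side [0.57509006 0.31007717 0.037     ] 31.040226012468334
rail x range -0.06 [-0.1474 -0.1457  0.0233  0.0248] 0.0169
rail x range -0.03 [-0.1479 -0.1464  0.0231  0.0237] 0.017
rail x range 0.0 [-0.1488 -0.1464  0.0234  0.0259] 0.017
rail x range 0.03 [-0.149  -0.1473  0.0239  0.025 ] 0.0166
tall -1 [-0.0152 -0.0867  0.0306] [ 0.0298 -0.076   0.0436]
tall 1 [-0.0012  0.0736  0.03  ] [0.0324 0.0973 0.0548]
```

View pics/c2.png

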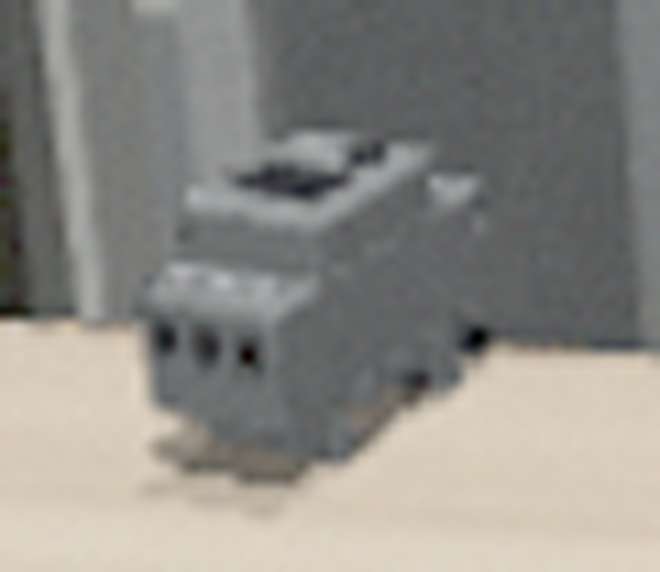

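The black clip is at the robot-facing end (475,338 in the crop), so the module's +x points away from the robot, at a yaw of about 14°. I'll refine the plate and rail fit.

```bash
python3 - <<'E'
from h import *
from scipy.optimize import least_squares
th=np.radians(31.1)
for n,(u,v,u2,v2) in dict(top=(190,110,325,225),side=(195,205,350,290)).items():
    q=np.load(n+"P.npy")[v:v2,u:u2].reshape(-1,3); q=q[(q[:,2]>.008)&(q[:,2]<.13)&(q[:,0]>.45)&(q[:,0]<.75)]
    c=np.array([.5945,.3215,.037]); F=frame(th); l=(q-c)@F
    z0=0
    for i in range(6):
        pl=l[(abs(l[:,2]-z0)<.004)&(abs(l[:,0])<.062)&(abs(l[:,1])<.127)]; z0=np.median(pl[:,2])
    cf=np.linalg.lstsq(np.c_[pl[:,:2],np.ones(len(pl))],pl[:,2],rcond=None)[0]
    print(n,'z0',z0,cf.round(4),len(pl),'x',np.percentile(pl[:,0],[0,.5,99.5,100]).round(4),'y',np.percentile(pl[:,1],[0,.5,99.5,100]).round(4))
    rl=l[(abs(l[:,2]-z0-.02)<.004)&(abs(l[:,1])<.07)&(abs(l[:,0])<.05)]
    print(' rail z',np.median(rl[:,2]),len(rl))
    lo=[];hi=[];ys=np.arange(-.06,.061,.01)
    for y in ys:
        s=rl[abs(rl[:,1]-y)<.005,0]; lo.append(np.percentile(s,1)); hi.append(np.percentile(s,99))
    print(' lo',np.round(np.polyfit(ys,lo,1),4),np.round(np.array(lo)*1e3,1)); print(' hi',np.round(np.polyfit(ys,hi,1),4),np.round(np.array(hi)*1e3,1))
    t=l[(l[:,2]>z0+.03)&(abs(l[:,1])<.13)&(abs(l[:,0])<.06)]
    for sg in(-1,1):
        s=t[t[:,1]*sg>.03,1]; print(' tall y',np.percentile(s,[0,2,98,100]).round(4))
E
```

```text
top z0 0.007588680794486036 [ 0.0003 -0.0004  0.0076] 3620 x [-0.062  -0.0615  0.0457  0.0463] y [-0.1251 -0.1237  0.1244  0.1255]
 rail z 0.027412592387739305 629
 lo [ 0.0001 -0.0324] [-31.8 -32.4 -32.5 -33.1 -32.6 -32.7 -32.4 -31.9 -32.8 -32.8 -32.5 -31.9
 -32.4]
 hi [0.001  0.0018] [1.9 1.8 1.3 1.8 2.  1.6 1.7 1.8 1.9 1.6 1.7 2.  1.9]
 tall y [-0.0848 -0.0842 -0.0746 -0.0744]
 tall y [0.0755 0.0757 0.0986 0.0991]
side z0 -0.00018015606281686364 [ 7.107e-01 -7.000e-04 -3.060e-02] 618 x [0.023  0.0383 0.048  0.0488] y [-0.1262 -0.1237  0.1224  0.1235]
 rail z 0.019349015863261137 303
 lo [ 0.0074 -0.0099] [-10.6 -10.  -11.   -8.6  -9.7 -10.6  -9.6 -11.1  -9.3  -9.2  -9.2  -9.9
  -9.4]
 hi [-0.0012 -0.0022] [ 1.4 -3.5 -5.3  1.  -4.2 -4.8  1.3 -4.8 -4.1  3.1 -5.3 -4.2  0.7]
 tall y [-0.0864 -0.0853 -0.076  -0.0758]
 tall y [0.0738 0.0743 0.0974 0.0975]
```

```bash
cat >> h.py <<'E'
RAIL=np.array([.5727,.3084,.0554]); TH=np.radians(31.1)
def vert(yaw,s=1):  # tool z down, module x axis at yaw; s picks the half turn
    c,q=np.cos(yaw),np.sin(yaw); x=s*np.array([c,q,0]); z=np.array([0,0,-1.]); return np.c_[x,np.cross(z,x),z]
def cur():
    s=env.get_state(); return s['ee_pos'],R.from_rotvec(s['tool_rot']).as_matrix()
def inc(p,Rt,p0=None,R0=None):
    if p0 is None: p0,R0=cur()
    return np.round(np.r_[R0.T@(np.array(p)-p0)*1e3, R.from_matrix(R0.T@Rt).as_rotvec(degrees=True)],2)
E
python3 - <<'E'
from h import *
p,Rc=cur(); print('tool x,y',Rc[:,0].round(3),Rc[:,1].round(3))
for s in(1,-1):
    print(s,inc([.4375,-.029,.15],vert(np.radians(14),s)))
q=np.r_[np.load("topP.npy").reshape(-1,3),np.load("sideP.npy").reshape(-1,3)]
F=vert(np.radians(14)); l=(q-[.4375,-.029,0])@F; l=l[(q[:,2]>.07)&(q[:,2]<.5)&(abs(l[:,0])<.07)&(abs(l[:,1])<.3)]
print(len(l),np.sort(abs(l[:,1]))[:5] if len(l) else '')
l=q[(q[:,2]>.07)&(q[:,2]<.5)&(q[:,0]>.3)&(q[:,1]<.5)&(np.hypot(*(q[:,:2]-[.4375,-.029]).T)<.25)]; print(len(l),l[:5])
# obstacles along path
l=q[(q[:,2]>.1)&(q[:,2]<.4)&(q[:,0]>.2)&(q[:,0]<.65)&(q[:,1]<.45)&(q[:,1]>-.2)]; print(len(l),l[:3])
E
```

```text
tool x,y [-0.915  0.404  0.   ] [ 0.404  0.915 -0.002]
1 [-4.1187e+02 -4.9914e+02  7.6620e+01 -4.0000e-02  1.2000e-01  1.4218e+02]
-1 [-4.1187e+02 -4.9914e+02  7.6620e+01 -9.0000e-02 -3.0000e-02 -3.7820e+01]
1380 [0.11252439 0.11312958 0.11353087 0.11361001 0.11363567]
11839 [[ 0.68443325 -0.0598207   0.20090479]
 [ 0.68450987 -0.06179047  0.2007442 ]
 [ 0.68481432 -0.06403284  0.20001394]
 [ 0.68360819 -0.06634382  0.20309443]
 [ 0.68354498 -0.06814144  0.20328451]]
8111 [[ 0.6499792  -0.13484236  0.21227414]
 [ 0.64984799 -0.1364793   0.21268001]
 [ 0.64993691 -0.13847955  0.21246912]]
```

Call:
{"api": "drive_tool", "payload": {
  "increments": [
    [-412, -499, 0, 0, 0, -37.8, 70],
    [-412, -499, 0, 0, 0, -37.8, 70],
    [-412, -499, 0, 0, 0, -37.8, 70],
    [-412, -499, 0, 0, 0, -37.8, 70],
    [-412, -499, 0, 0, 0, -37.8, 70],
    [-412, -499, 0, 0, 0, -37.8, 70],
    [-412, -499, 0, 0, 0, -37.8, 70],
    [-412, -499, 0, 0, 0, -37.8, 70],
    [-412, -499, 0, 0, 0, -37.8, 70],
    [-412, -499, 0, 0, 0, -37.8, 70],
    [-412, -499, 0, 0, 0, -37.8, 70],
    [-412, -499, 0, 0, 0, -37.8, 70]
  ],
  "newtons": 20
}}

```text
time: 1.3
ee_pos: [0.4238, 0.0194, 0.2268]
tool_rot: [-0.382, 3.118, -0.0]
wrist_force: [0.8, -0.4, 0.2]
finger_gap: 0.0701
grasp_force: 0.0
```

Call:
{"api": "drive_tool", "payload": {
  "increments": [
    [0, 0, 0, 0, 0, 0, 70],
    [0, 0, 0, 0, 0, 0, 70]
  ]
}}

```text
time: 1.5
ee_pos: [0.4237, 0.0205, 0.2265]
tool_rot: [0.377, -3.118, -0.001]
wrist_force: [0.6, 0.3, 0.1]
finger_gap: 0.0701
grasp_force: 0.0
```

```bash
python3 - <<'E'
from h import *
print(inc([.4375,-.029,.09],vert(np.radians(14),-1)),env.get_state()['joint_positions'].round(2))
E
```

```text
[-1.6800e+00 -5.1400e+01  1.3643e+02  3.0000e-02 -4.0000e-02 -2.3000e-01] [ 0.1   0.07 -0.22  2.09  0.02  0.98  1.68]
```

Call:
{"api": "drive_tool", "payload": {
  "increments": [
    [-1.7, -51.4, 20, 0, 0, -0.2, 70],
    [-1.7, -51.4, 60, 0, 0, -0.2, 70],
    [-1.7, -51.4, 100, 0, 0, -0.2, 70],
    [-1.7, -51.4, 136, 0, 0, -0.2, 70],
    [-1.7, -51.4, 136, 0, 0, -0.2, 70],
    [-1.7, -51.4, 136, 0, 0, -0.2, 70]
  ]
}}

```text
time: 2.1
ee_pos: [0.4375, -0.0265, 0.0908]
tool_rot: [0.391, -3.115, -0.002]
wrist_force: [0.3, 0.0, 0.6]
finger_gap: 0.07
grasp_force: 0.0
```

```bash
python3 - <<'E'
from h import *
print(inc([.4375,-.029,.02],vert(np.radians(14),-1)),env.get_state()['joint_positions'].round(2))
E
```

```text
[ 4.500e-01 -2.550e+00  7.078e+01  7.000e-02 -1.000e-01  3.100e-01] [ 0.14  0.31 -0.16  2.18  0.08  0.66  1.75]
```

Call:
{"api": "drive_tool", "payload": {
  "increments": [
    [0.5, -2.5, 25, 0, 0, 0.3, 70],
    [0.5, -2.5, 45, 0, 0, 0.3, 70],
    [0.5, -2.5, 60, 0, 0, 0.3, 70],
    [0.5, -2.5, 70.8, 0, 0, 0.3, 70],
    [0.5, -2.5, 70.8, 0, 0, 0.3, 70],
    [0.5, -2.5, 70.8, 0, 0, 0.3, 70]
  ]
}}

```text
time: 2.7
ee_pos: [0.4392, -0.0302, 0.021]
tool_rot: [-0.38, 3.117, -0.0]
wrist_force: [0.6, -0.1, -0.2]
finger_gap: 0.0701
grasp_force: 0.0
```

```bash
python3 - <<'E'
from h import *
print(inc([.4375,-.029,.02],vert(np.radians(14),-1)))
p,d=env.camera("top"); P=cloud("top",d); q=P[200:275,375:445].reshape(-1,3); 
F=vert(np.radians(14)); l=(q-[.4375,-.029,0])@F
s=l[(q[:,2]>.04)&(q[:,2]<.048)&(abs(l[:,0])<.05)&(abs(l[:,1])<.022)]; print(s[:,0].min(),s[:,0].max())
E
```

```text
[ 1.31  1.61  1.05 -0.03  0.1  -0.09]
-0.04145575064241229 0.04074957011596048
```

Call:
{"api": "drive_tool", "payload": {
  "increments": [
    [1.3, 1, 1, 0, 0, 0, 70],
    [1.3, 1, 1, 0, 0, 0, 60],
    [1.3, 1, 1, 0, 0, 0, 40],
    [1.3, 1, 1, 0, 0, 0, 25],
    [1.3, 1, 1, 0, 0, 0, 25],
    [1.3, 1, 1, 0, 0, 0, 25],
    [1.3, 1, 1, 0, 0, 0, 25],
    [1.3, 1, 1, 0, 0, 0, 25]
  ],
  "newtons": 30
}}

```text
time: 3.55
ee_pos: [0.4366, -0.0298, 0.0189]
tool_rot: [0.38, -3.119, -0.0]
wrist_force: [0.1, 0.4, 0.7]
finger_gap: 0.0363
grasp_force: 30.0
```

```bash
python3 - <<'E'
from h import *
p,Rc=cur(); print(p,Rc.round(4)); print(env.get_state()['finger_gap'])
pic,d=env.camera("top"); P=cloud("top",d); q=P[200:275,375:445].reshape(-1,3)
l=(q-p)@Rc
for a,b in((.04,.048),(.054,.063)):
    s=l[(q[:,2]>a)&(q[:,2]<b)&(abs(l[:,0])<.05)&(abs(l[:,1])<.022)]; print(len(s),np.percentile(s[:,0],[0,1,99,100]).round(4),np.percentile(s[:,1],[1,99]).round(4))
E
```

```text
[ 0.4365921  -0.02983924  0.01891784] [[-0.9708 -0.2399 -0.    ]
 [-0.2399  0.9708  0.    ]
 [ 0.      0.     -1.    ]]
0.03629402728797504
86 [-0.0418 -0.0418  0.0395  0.0403] [-0.0166  0.0184]
4 [-0.0053 -0.0051  0.017   0.0172] [0.0007 0.0028]
```

```bash
cat >> h.py <<'E'
LIP=np.array([-.0144,0,.0119])  # lip tip in tool frame
def lip_in_rail():  # lip tip along slope from rail middle, along y, above rail top (mm); from measured tool
    p,Rc=cur(); return ((p+Rc@LIP-RAIL)@frame(TH)*1e3).round(2)
def tcp_for(x,y,z,alpha=25):  # tool pose to put lip tip at rail coords (m), module raised alpha deg
    F=frame(TH); Rm=F@R.from_euler('y',alpha,degrees=True).as_matrix()  # module axes
    Rt=np.c_[-Rm[:,0],Rm[:,1],-Rm[:,2]]
    return RAIL+F@np.array([x,y,z])-Rt@LIP, Rt
E
python3 - <<'E'
from h import *
p,Rt=tcp_for(.0215,0,.03); print(p,Rt.round(3),inc(p,Rt))
p0,R0=cur(); print(inc(p,Rt,p0+[0,0,.13],R0))
E
```

```text
[0.56619842 0.304478   0.10357553] [[-0.856 -0.517  0.   ]
 [-0.517  0.856  0.   ]
 [-0.     0.    -1.   ]] [-206.    293.51  -84.65    0.     -0.    -17.22]
[-206.01  293.5    45.35    0.     -0.    -17.22]
```

Call:
{"api": "drive_tool", "payload": {
  "increments": [
    [0, 0, -20, 0, 0, 0, 25],
    [0, 0, -50, 0, 0, 0, 25],
    [0, 0, -90, 0, 0, 0, 25],
    [0, 0, -130, 0, 0, 0, 25],
    [-25, 36, -140, 0, 0, -2, 25],
    [-50, 71, -140, 0, 0, -4, 25],
    [-75, 107, -140, 0, 0, -6, 25],
    [-100, 142, -140, 0, 0, -8, 25],
    [-125, 178, -140, 0, 0, -10, 25],
    [-150, 214, -140, 0, 0, -12, 25],
    [-175, 250, -140, 0, 0, -15, 25],
    [-206, 293.5, -140, 0, 0, -17.2, 25]
  ]
}}

```text
time: 4.8
ee_pos: [0.5649, 0.3015, 0.1581]
tool_rot: [0.842, -3.025, 0.002]
wrist_force: [1.0, 0.4, -1.3]
finger_gap: 0.0359
grasp_force: 30.0
```

```bash
python3 - <<'E'
from h import *
print(lip_in_rail(), inc(*tcp_for(.0215,0,.03)), env.get_state()['wrist_force'],env.get_state()['finger_gap'])
E
```

```text
[42.15 -1.87 80.46] [-2.700e+00  1.900e+00  5.449e+01 -4.000e-02 -1.200e-01  2.000e-02] [ 1.01203532  0.37446172 -1.3058536 ] 0.035865249121035975
```

Call:
{"api": "drive_tool", "payload": {
  "increments": [
    [-2.7, 1.9, 20, 0, 0, 0, 25],
    [-2.7, 1.9, 40, 0, 0, 0, 25],
    [-2.7, 1.9, 54.5, 0, 0, 0, 25],
    [-2.7, 1.9, 54.5, 0, 0, 0, 25],
    [-2.7, 1.9, 54.5, 0, 0, 0, 25]
  ]
}}

```text
time: 5.3
ee_pos: [0.5662, 0.3037, 0.1042]
tool_rot: [0.84, -3.026, 0.0]
wrist_force: [-0.0, 0.2, -1.5]
finger_gap: 0.0356
grasp_force: 30.0
```

```bash
python3 - <<'E'
from h import *
print(lip_in_rail(),inc(*tcp_for(.0215,0,.012)))
pic,d=env.camera("side"); s,ds=env.camera("top")
P=cloud("side",d)
F=frame(TH)
# predicted pixels of lip tip ends, rail upper edge
p,Rc=cur()
tip=[p+Rc@(LIP+[0,y,0]) for y in(-.018,.018)]; foot=[p+Rc@(LIP+[-.0083,y,.007]) for y in(-.018,.018)]
edge=[RAIL+F@[.0175,y,0] for y in(-.07,.07)]
print(proj("side",tip+foot+edge).round(1))
a=cv2.resize(pic[190:270,200:345],(800,441),interpolation=cv2.INTER_CUBIC); cv2.imwrite("pics/c3.png",np.clip(255*(a/255.)**.7,0,255).astype(np.uint8))
E
```

```text
[21.37 -0.66 30.78] [-8.06  0.65 16.97 -0.   -0.05 -0.06]
[[265.3 210.9]
 [285.4 212. ]
 [264.6 216.6]
 [284.7 217.7]
 [237.2 226.8]
 [314.5 231.2]]
```

View pics/c3.png

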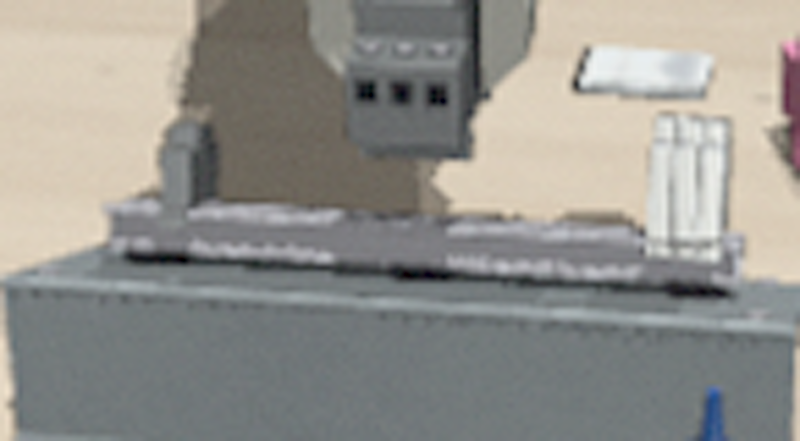

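The side crop shows the module's bottom edge at (410,155), about 50 crop pixels above the rail's top band (205–225). That leaves room to lower it. I'll feel for the rail's height with the lip foot.

Call:
{"api": "drive_tool", "payload": {
  "increments": [
    [2, 0.6, 10, 0, 0, 0, 25],
    [4.2, 0.6, 18, 0, 0, 0, 25],
    [4.2, 0.6, 22, 0, 0, 0, 25],
    [4.2, 0.6, 22, 0, 0, 0, 25],
    [4.2, 0.6, 22, 0, 0, 0, 25]
  ]
}}

```text
time: 5.9
ee_pos: [0.5623, 0.3027, 0.0823]
tool_rot: [0.841, -3.027, -0.0]
wrist_force: [-0.1, 0.1, -2.3]
finger_gap: 0.0357
grasp_force: 30.0
```

```bash
python3 - <<'E'
from h import *
print(lip_in_rail())
E
```

```text
[ 8.62  0.44 12.48]
```

Call:
{"api": "drive_tool", "payload": {
  "increments": [
    [0, 0, 0.5, 0, 0, 0, 25],
    [0, 0, 1, 0, 0, 0, 25]
  ]
}}

```text
time: 6.1
ee_pos: [0.5626, 0.3029, 0.0817]
tool_rot: [-0.841, 3.026, 0.0]
wrist_force: [-0.4, 0.5, -1.6]
finger_gap: 0.0358
grasp_force: 30.0
```

Call:
{"api": "drive_tool", "payload": {
  "increments": [
    [0, 0, 0.5, 0, 0, 0, 25],
    [0, 0, 0.5, 0, 0, 0, 25]
  ]
}}

```text
time: 6.3
ee_pos: [0.5624, 0.3027, 0.081]
tool_rot: [-0.842, 3.027, 0.0]
wrist_force: [0.7, 0.2, -1.6]
finger_gap: 0.0363
grasp_force: 30.0
```

```bash
python3 - <<'E'
from h import *
print(lip_in_rail(),env.get_state()['wrist_force'])
E
```

```text
[ 8.12  0.45 11.28] [ 0.71333103  0.17984835 -1.59477808]
```

Call:
{"api": "drive_tool", "payload": {
  "increments": [
    [0, 0, 0.5, 0, 0, 0, 25],
    [0, 0, 0.7, 0, 0, 0, 25]
  ]
}}

```text
time: 6.5
ee_pos: [0.5623, 0.3027, 0.0802]
tool_rot: [0.842, -3.027, -0.0]
wrist_force: [0.2, 0.1, -2.1]
finger_gap: 0.0357
grasp_force: 30.0
```

Call:
{"api": "drive_tool", "payload": {
  "increments": [
    [0, 0, 0.4, 0, 0, 0, 25],
    [0, 0, 0.5, 0, 0, 0, 25]
  ]
}}

```text
time: 6.7
ee_pos: [0.5623, 0.3027, 0.0797]
tool_rot: [0.842, -3.027, -0.0]
wrist_force: [0.7, -0.4, -1.4]
finger_gap: 0.036
grasp_force: 30.0
```

Call:
{"api": "drive_tool", "payload": {
  "increments": [
    [0, 0, 0.4, 0, 0, 0, 25],
    [0, 0, 0.5, 0, 0, 0, 25]
  ]
}}

```text
time: 6.9
ee_pos: [0.5623, 0.3027, 0.0792]
tool_rot: [0.842, -3.027, -0.0]
wrist_force: [-0.2, 0.4, -2.1]
finger_gap: 0.0358
grasp_force: 30.0
```

Call:
{"api": "drive_tool", "payload": {
  "increments": [
    [0, 0, 0.4, 0, 0, 0, 25],
    [0, 0, 0.5, 0, 0, 0, 25]
  ]
}}

```text
time: 7.1
ee_pos: [0.5624, 0.3027, 0.0789]
tool_rot: [-0.842, 3.027, 0.0]
wrist_force: [-0.9, -0.3, 1.2]
finger_gap: 0.0359
grasp_force: 30.0
```

```bash
python3 - <<'E'
from h import *
print(lip_in_rail(),env.get_state()['wrist_force'])
E
```

```text
[7.3  0.45 9.44] [-0.87292302 -0.28225545  1.23994162]
```

Call:
{"api": "drive_tool", "payload": {
  "increments": [
    [1.3, 0, -2.7, 0, 0, 0, 25],
    [-5, 0, -6, 0, 0, 0, 25],
    [-11.6, 0, -8.7, 0, 0, 0, 25],
    [-11.6, 0, -8.7, 0, 0, 0, 25],
    [-12.5, 0, -7, 0, 0, 0, 25],
    [-13.3, 0, -5.1, 0, 0, 0, 25],
    [-13.3, 0, -5.1, 0, 0, 0, 25]
  ]
}}

```text
time: 7.8
ee_pos: [0.5733, 0.3093, 0.0831]
tool_rot: [0.841, -3.026, 0.0]
wrist_force: [0.8, 0.2, -0.8]
finger_gap: 0.0357
grasp_force: 30.0
```

```bash
python3 - <<'E'
from h import *
print(lip_in_rail(),env.get_state()['wrist_force'],inc(*tcp_for(.0215,0,-.00355)))
E
```

```text
[20.56  0.44  7.83] [ 0.79604811  0.18405254 -0.84158001] [-5.66 -0.45  9.93  0.   -0.07 -0.02]
```

Call:
{"api": "drive_tool", "payload": {
  "increments": [
    [-2.5, 0, 2, 0, 0, 0, 25],
    [-3.5, 0, 4.5, 0, 0, 0, 25],
    [-4.2, 0, 6.5, 0, 0, 0, 25],
    [-5, 0, 8.3, 0, 0, 0, 25],
    [-5.7, 0, 9.9, 0, 0, 0, 25],
    [-5.7, 0, 9.9, 0, 0, 0, 25]
  ]
}}

```text
time: 8.4
ee_pos: [0.5785, 0.3124, 0.0736]
tool_rot: [0.842, -3.026, 0.0]
wrist_force: [0.5, 0.3, -2.0]
finger_gap: 0.0363
grasp_force: 30.0
```

```bash
python3 - <<'E'
from h import *
print(lip_in_rail(),env.get_state()['wrist_force'],inc(*tcp_for(.0215,0,-.00355)))
E
```

```text
[22.09  0.47 -3.37] [ 0.52735148  0.34990763 -1.99537684] [ 0.47 -0.47  0.42  0.01 -0.02 -0.02]
```

Call:
{"api": "drive_tool", "payload": {
  "increments": [
    [0.9, 0, 0.6, 0, 0, 0, 25],
    [1.8, 0, 1, 0, 0, 0, 25],
    [2.6, 0, 1.4, 0, 0, 0, 25],
    [2.6, 0, 1.4, 0, 0, 0, 25]
  ]
}}

```text
time: 8.8
ee_pos: [0.5762, 0.311, 0.0725]
tool_rot: [0.842, -3.027, 0.0]
wrist_force: [-0.3, -0.3, -1.7]
finger_gap: 0.036
grasp_force: 30.0
```

Call:
{"api": "drive_tool", "payload": {
  "increments": [
    [0.5, 0, 0.2, 0, 0, 0, 25],
    [0.9, 0, 0.4, 0, 0, 0, 25],
    [0.9, 0, 0.4, 0, 0, 0, 25]
  ]
}}

```text
time: 9.1
ee_pos: [0.5755, 0.3106, 0.0721]
tool_rot: [0.842, -3.027, -0.0]
wrist_force: [0.6, -0.2, -2.0]
finger_gap: 0.0358
grasp_force: 30.0
```

```bash
python3 - <<'E'
from h import *
print(lip_in_rail(),env.get_state()['wrist_force'],env.get_state()['ft_torque'])
E
```

```text
[18.34  0.45 -3.24] [ 0.62204398 -0.21159515 -2.03227973] [0.07875342 0.03408936 0.01800091]
```

Call:
{"api": "drive_tool", "payload": {
  "increments": [
    [0.3, 0, 0.4, 0, 0, 0, 25],
    [0.8, 0, 0.65, 0, 0, 0, 25],
    [0.8, 0, 0.65, 0, 0, 0, 25]
  ]
}}

```text
time: 9.4
ee_pos: [0.5748, 0.3102, 0.0714]
tool_rot: [0.842, -3.027, 0.0]
wrist_force: [-0.5, 0.6, -1.8]
finger_gap: 0.0358
grasp_force: 30.0
```

Call:
{"api": "drive_tool", "payload": {
  "increments": [
    [0.5, 0, 0.2, 0, 0, 0, 25],
    [0.9, 0, 0.4, 0, 0, 0, 25],
    [0.9, 0, 0.4, 0, 0, 0, 25]
  ]
}}

```text
time: 9.7
ee_pos: [0.5741, 0.3097, 0.071]
tool_rot: [0.842, -3.027, 0.0]
wrist_force: [-0.8, 0.2, -1.7]
finger_gap: 0.0358
grasp_force: 30.0
```

Call:
{"api": "drive_tool", "payload": {
  "increments": [
    [0.5, 0, 0.2, 0, 0, 0, 25],
    [0.9, 0, 0.4, 0, 0, 0, 25],
    [0.9, 0, 0.4, 0, 0, 0, 25]
  ]
}}

```text
time: 10.0
ee_pos: [0.5733, 0.3093, 0.0706]
tool_rot: [0.842, -3.027, -0.0]
wrist_force: [-0.2, 0.3, -1.6]
finger_gap: 0.0359
grasp_force: 30.0
```

```bash
python3 - <<'E'
from h import *
print(lip_in_rail(),env.get_state()['wrist_force'],env.get_state()['ft_torque'])
E
```

```text
[15.33  0.45 -3.48] [-0.24623393  0.32193783 -1.57244693] [0.07943505 0.03500661 0.00506902]
```

Call:
{"api": "drive_tool", "payload": {
  "increments": [
    [0.5, 0, 0.2, 0, 0, 0, 25],
    [0.9, 0, 0.4, 0, 0, 0, 25],
    [0.9, 0, 0.4, 0, 0, 0, 25]
  ]
}}

```text
time: 10.3
ee_pos: [0.5726, 0.3088, 0.0702]
tool_rot: [0.841, -3.027, 0.0]
wrist_force: [-0.4, 0.9, -1.2]
finger_gap: 0.0357
grasp_force: 30.0
```

Call:
{"api": "drive_tool", "payload": {
  "increments": [
    [0.4, 0, 0.2, 0, 0, 0, 25],
    [0.7, 0, 0.3, 0, 0, 0, 25],
    [0.7, 0, 0.3, 0, 0, 0, 25]
  ]
}}

```text
time: 10.6
ee_pos: [0.572, 0.3085, 0.0699]
tool_rot: [0.842, -3.027, 0.0]
wrist_force: [0.3, 0.8, -2.1]
finger_gap: 0.0358
grasp_force: 30.0
```

```bash
python3 - <<'E'
from h import *
print(lip_in_rail(),env.get_state()['wrist_force'],env.get_state()['ft_torque'])
E
```

```text
[13.61  0.43 -3.44] [ 0.32833138  0.75088514 -2.10609559] [ 0.07220824  0.10352054 -0.00266256]
```

Call:
{"api": "drive_tool", "payload": {
  "increments": [
    [0.3, 0, 0.1, 0, 0, 0, 25],
    [0.5, 0, 0.2, 0, 0, 0, 25],
    [0.5, 0, 0.2, 0, 0, 0, 25]
  ]
}}

```text
time: 10.9
ee_pos: [0.5715, 0.3082, 0.0698]
tool_rot: [0.842, -3.027, -0.0]
wrist_force: [0.5, -0.7, -1.2]
finger_gap: 0.0356
grasp_force: 30.0
```

Call:
{"api": "drive_tool", "payload": {
  "increments": [
    [0.3, 0, 0.1, 0, 0, 0, 25],
    [0.5, 0, 0.2, 0, 0, 0, 25],
    [0.5, 0, 0.2, 0, 0, 0, 25]
  ]
}}

```text
time: 11.2
ee_pos: [0.5711, 0.3079, 0.0695]
tool_rot: [0.842, -3.027, 0.0]
wrist_force: [-0.3, -0.3, -2.6]
finger_gap: 0.0358
grasp_force: 30.0
```

```bash
python3 - <<'E'
from h import *
print(lip_in_rail(),env.get_state()['wrist_force'],env.get_state()['ft_torque'])
E
```

```text
[12.54  0.43 -3.39] [-0.26867529 -0.27053564 -2.56601633] [ 0.10415336  0.06141353 -0.04743072]
```

Call:
{"api": "drive_tool", "payload": {
  "increments": [
    [0.3, 0, 0.1, 0, 0, 0, 25],
    [0.5, 0, 0.2, 0, 0, 0, 25],
    [0.5, 0, 0.2, 0, 0, 0, 25]
  ]
}}

```text
time: 11.5
ee_pos: [0.5707, 0.3077, 0.0694]
tool_rot: [0.842, -3.027, -0.0]
wrist_force: [0.4, -0.4, -2.3]
finger_gap: 0.0359
grasp_force: 30.0
```

Call:
{"api": "drive_tool", "payload": {
  "increments": [
    [0.3, 0, 0.1, 0, 0, 0, 25],
    [0.5, 0, 0.2, 0, 0, 0, 25],
    [0.5, 0, 0.2, 0, 0, 0, 25]
  ]
}}

```text
time: 11.8
ee_pos: [0.5706, 0.3077, 0.0693]
tool_rot: [-0.841, 3.026, 0.0]
wrist_force: [0.9, -0.3, -1.7]
finger_gap: 0.0361
grasp_force: 30.0
```

```bash
python3 - <<'E'
from h import *
print(lip_in_rail(),env.get_state()['wrist_force'],env.get_state()['ft_torque'])
E
```

```text
[11.94  0.45 -3.3 ] [ 0.88013432 -0.27870825 -1.66825957] [ 0.16071572 -0.16459763 -0.00984902]
```

```bash
python3 - <<'E'
from h import *
print(lip_in_rail())
for a,x,z in((25,.0126,-.0035),(22,.0127,-.0035),(19,.0128,-.0035),(16,.013,-.0035),(12,.0132,-.00345),(8,.0133,-.0034),(4,.0134,-.0034),(0,.0134,-.0035)):
    print(a,inc(*tcp_for(x,.0004,z,a)))
E
```

```text
[11.94  0.45 -3.3 ]
25 [-0.69 -0.05 -0.1   0.    0.04 -0.02]
22 [-0.18 -0.05  0.62  0.   -2.96 -0.02]
19 [ 0.29 -0.05  1.38  0.   -5.96 -0.02]
16 [ 0.63 -0.05  2.12  0.   -8.96 -0.02]
12 [  1.09  -0.05   3.14   0.   -12.96  -0.02]
8 [  1.57  -0.05   4.24   0.   -16.96  -0.02]
4 [ 1.940e+00 -5.000e-02  5.420e+00 -0.000e+00 -2.096e+01 -2.000e-02]
0 [ 2.270e+00 -5.000e-02  6.760e+00 -0.000e+00 -2.496e+01 -2.000e-02]
```

Call:
{"api": "drive_tool", "payload": {
  "increments": [
    [-0.6, 0, -0.2, 0, 0, 0, 25],
    [-0.9, 0, -0.1, 0, 0, 0, 25],
    [-0.7, 0, 0.2, 0, -1.5, 0, 25],
    [-0.5, 0, 0.5, 0, -3, 0, 25],
    [-0.3, 0, 0.8, 0, -4.5, 0, 25],
    [-0.1, 0, 1.2, 0, -6, 0, 25],
    [-0.1, 0, 1.2, 0, -6, 0, 25]
  ]
}}

```text
time: 12.5
ee_pos: [0.5699, 0.3072, 0.068]
tool_rot: [-0.815, 2.929, 0.043]
wrist_force: [0.1, 0.2, -1.9]
finger_gap: 0.0359
grasp_force: 30.0
```

```bash
python3 - <<'E'
from h import *
print(lip_in_rail(),env.get_state()['wrist_force'],env.get_state()['ft_torque'])
for a,x,z in((19,.0128,-.0035),(16,.013,-.0035),(13,.0132,-.00345)):
    print(a,inc(*tcp_for(x,.0004,z,a)))
E
```

```text
[12.37  0.43 -3.26] [ 0.0575897   0.16827127 -1.85737148] [-0.040861    0.19429393 -0.04596715]
19 [-0.49 -0.04  0.09 -0.01 -0.   -0.01]
16 [-0.07 -0.04  0.8  -0.01 -3.   -0.01]
13 [ 0.32 -0.04  1.48 -0.01 -6.   -0.01]
```

Forces are small, so I'll continue tilting.

Call:
{"api": "drive_tool", "payload": {
  "increments": [
    [-0.3, 0, 0.1, 0, 0, 0, 25],
    [-0.2, 0, 0.5, 0, -1.5, 0, 25],
    [-0.1, 0, 0.8, 0, -3, 0, 25],
    [0.1, 0, 1.1, 0, -4.5, 0, 25],
    [0.3, 0, 1.5, 0, -6, 0, 25],
    [0.3, 0, 1.5, 0, -6, 0, 25]
  ]
}}

```text
time: 13.1
ee_pos: [0.5693, 0.3068, 0.0662]
tool_rot: [-0.788, 2.833, 0.081]
wrist_force: [-3.0, -1.9, 0.7]
finger_gap: 0.036
grasp_force: 30.0
```

```bash
python3 - <<'E'
from h import *
print(lip_in_rail(),env.get_state()['wrist_force'],env.get_state()['ft_torque'])
for a,x,z in((13,.0132,-.00345),(11,.0132,-.00345),(9,.0133,-.00345),(7,.0133,-.0034)):
    print(a,inc(*tcp_for(x,.0004,z,a)))
E
```

```text
[12.44  0.36 -3.46] [-2.96929973 -1.85028338  0.72878812] [-0.49832163  0.92528608  0.01305185]
13 [-0.71  0.03 -0.15 -0.03 -0.13 -0.01]
11 [-0.31  0.03  0.36 -0.03 -2.13 -0.01]
9 [-0.02  0.03  0.86 -0.03 -4.13 -0.01]
7 [ 0.36  0.03  1.35 -0.03 -6.13 -0.01]
```

Call:
{"api": "drive_tool", "payload": {
  "increments": [
    [-0.2, 0, 0.2, 0, -1, 0, 25],
    [-0.2, 0, 0.5, 0, -2, 0, 25],
    [-0.1, 0, 0.7, 0, -3, 0, 25],
    [0, 0, 0.9, 0, -4, 0, 25]
  ]
}}

```text
time: 13.5
ee_pos: [0.5691, 0.3066, 0.0645]
tool_rot: [-0.77, 2.769, 0.106]
wrist_force: [-4.2, -2.8, 0.3]
finger_gap: 0.0361
grasp_force: 30.0
```

```bash
python3 - <<'E'
from h import *
print(lip_in_rail(),env.get_state()['wrist_force'],env.get_state()['ft_torque'])
for a,x,z in((9,.0133,-.00345),(7,.0133,-.00345),(5,.0133,-.0034),(3,.0133,-.0034)):
    print(a,inc(*tcp_for(x,.0004,z,a)))
E
```

```text
[12.5   0.3  -4.06] [-4.19678266 -2.82085845  0.29857559] [-0.74519182  1.36705017  0.04100968]
9 [-0.65  0.08 -0.67 -0.03 -0.2  -0.03]
7 [-0.25  0.08 -0.16 -0.03 -2.2  -0.03]
5 [ 0.15  0.08  0.31 -0.03 -4.2  -0.03]
3 [ 0.51  0.08  0.85 -0.03 -6.2  -0.03]
```

Call:
{"api": "drive_tool", "payload": {
  "increments": [
    [-0.2, 0, 0, 0, -1.1, 0, 25],
    [-0.1, 0, 0.1, 0, -2.2, 0, 25],
    [0, 0, 0.4, 0, -3.2, 0, 25],
    [0.1, 0, 0.6, 0, -4.2, 0, 25]
  ]
}}

```text
time: 13.9
ee_pos: [0.5688, 0.3064, 0.0634]
tool_rot: [-0.75, 2.7, 0.132]
wrist_force: [-4.5, -3.1, -3.8]
finger_gap: 0.036
grasp_force: 30.0
```

```bash
python3 - <<'E'
from h import *
s=env.get_state()
print(lip_in_rail(),s['wrist_force'],s['ft_torque'],s['wrist_force']@frame(TH))
for a,x,z in((5,.0133,-.0038),(3,.0133,-.0038),(0,.0133,-.0038),(-2,.0133,-.0038)):
    print(a,inc(*tcp_for(x,.0004,z,a)))
E
```

```text
[12.72  0.26 -4.07] [-4.53442105 -3.14017498 -3.82577708] [-0.94032205  1.57978013 -0.03465623] [-6.60577808 -0.34664888 -1.14095304]
5 [-0.55  0.13 -0.31 -0.03 -0.02 -0.03]
3 [-0.15  0.13  0.2  -0.03 -2.02 -0.03]
0 [ 0.43  0.13  0.99 -0.03 -5.02 -0.03]
-2 [ 0.79  0.13  1.53 -0.03 -7.02 -0.03]
```

Call:
{"api": "drive_tool", "payload": {
  "increments": [
    [0, 0, 0.4, 0, -1, 0, 25],
    [0.1, 0, 0.8, 0, -2, 0, 25],
    [0.2, 0, 1.1, 0, -3, 0, 25],
    [0.3, 0, 1.4, 0, -4, 0, 25]
  ]
}}

```text
time: 14.3
ee_pos: [0.5704, 0.308, 0.0633]
tool_rot: [-0.731, 2.631, 0.157]
wrist_force: [-2.4, -3.6, -1.3]
finger_gap: 0.0358
grasp_force: 30.0
```

```bash
python3 - <<'E'
from h import *
s=env.get_state()
print(lip_in_rail(),s['wrist_force'],s['ft_torque'],s['wrist_force']@frame(TH))
for a,x,z in((3,.0133,-.0038),(0,.0133,-.0038),(-2,.0133,-.0038)):
    print(a,inc(*tcp_for(x,.0004,z,a)))
E
```

```text
[15.58  0.87 -3.99] [-2.40117486 -3.59205674 -1.31919055] [-1.12435039  1.31183154 -0.13276086] [-4.10250432 -1.83547311  0.45746346]
3 [ 1.82 -0.48 -0.71 -0.01  2.2  -0.04]
0 [ 2.45 -0.48  0.04 -0.01 -0.8  -0.04]
-2 [ 2.85 -0.48  0.55 -0.01 -2.8  -0.04]
```

```bash
python3 - <<'E'
from h import *
s=env.get_state()
print(s['joint_positions'].round(3),s['dq'].round(3),s['time']); print(lip_in_rail(),s['wrist_force']@frame(TH))
pic,d=env.camera("top"); 
s=env.get_state();print(lip_in_rail(),s['wrist_force']@frame(TH),s['ft_torque'])
print(proj("top",[RAIL]))
pic2,_=env.camera("side")
a=cv2.resize(pic[130:210,200:310],(780,567),interpolation=cv2.INTER_CUBIC)
b=cv2.resize(pic2[190:270,200:345],(800,441),interpolation=cv2.INTER_CUBIC); cv2.imwrite("pics/c4.png",np.clip(255*(b/255.)**.7,0,255).astype(np.uint8))
cv2.imwrite("pics/c5.png",a)
E
```

```text
[-0.333  0.513 -0.243  2.06   0.614  0.19   1.01 ] [ 0.605  0.05  -0.716  0.134  2.264 -0.08  -2.106] 14.3
[15.58  0.87 -3.99] [-4.10250432 -1.83547311  0.45746346]
[15.34  0.36 -4.06] [-1.97027026 -0.90513897 -0.12271745] [-0.45662829  0.71002283 -0.05722601]
[[259.77265289 173.41788709]]
```

View pics/c4.png

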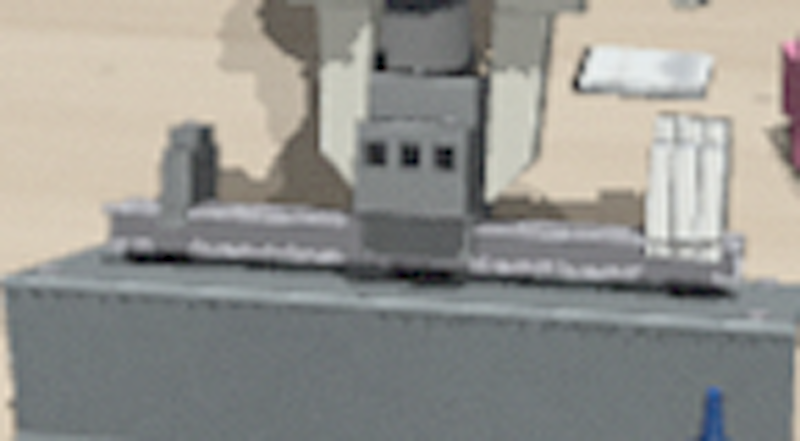

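The view shows the module hooked, with its lip end at (413,235) against the rail. Joint 6 is at its lower limit (0.19), though, so I can't complete the tilt in the grip. I'll back off, release, and press on the clip shoulder with the fingers shut.

```bash
python3 - <<'E'
from h import *
for a,x,z in((6,.014,-.0038),(6,.013,-.0038),(8,.013,-.0037)):
    print(a,inc(*tcp_for(x,.0004,z,a)))
E
```

```text
6 [ 0.38  0.03 -1.46 -0.    5.2   0.05]
6 [ 1.38  0.03 -1.45 -0.    5.2   0.05]
8 [ 0.92  0.03 -2.   -0.01  7.2   0.05]
```

Call:
{"api": "drive_tool", "payload": {
  "increments": [
    [0.5, 0, -0.4, 0, 1.5, 0, 25],
    [0.8, 0, -0.8, 0, 3, 0, 25],
    [1.1, 0, -1.2, 0, 4.2, 0, 25],
    [1.4, 0, -1.5, 0, 5.2, 0, 25],
    [1.4, 0, -1.5, 0, 5.2, 0, 25]
  ]
}}

```text
time: 14.9
ee_pos: [0.5699, 0.3076, 0.0641]
tool_rot: [-0.754, 2.717, 0.13]
wrist_force: [2.8, 1.2, -10.6]
finger_gap: 0.0357
grasp_force: 30.0
```

```bash
python3 - <<'E'
from h import *
s=env.get_state()
print(s['joint_positions'].round(3),lip_in_rail(),s['wrist_force']@frame(TH),s['ft_torque'],s['wrist_force'])
E
```

```text
[-0.235  0.545 -0.37   1.981  0.538  0.356  1.11 ] [14.15  0.77 -4.28] [ -1.74543215  -0.39689813 -10.91403261] [ 0.04371556  0.03784375 -0.07939089] [  2.79998908   1.22553999 -10.62912424]
```

Call:
{"api": "drive_tool", "payload": {
  "increments": [
    [0, 0, 0.6, 0, 0, 0, 25],
    [0, 0, 0.6, 0, 0, 0, 25]
  ],
  "newtons": 10
}}

```text
time: 15.1
ee_pos: [0.5696, 0.3074, 0.064]
tool_rot: [-0.755, 2.715, 0.128]
wrist_force: [1.8, 1.6, -6.6]
finger_gap: 0.0363
grasp_force: 10.0
```

Call:
{"api": "drive_tool", "payload": {
  "increments": [
    [0, 0, 0, 0, 0, 0, 45],
    [0, 0, 0, 0, 0, 0, 52],
    [0, 0, 0, 0, 0, 0, 52],
    [0, 0, 0, 0, 0, 0, 52]
  ]
}}

```text
time: 15.5
ee_pos: [0.5695, 0.307, 0.0643]
tool_rot: [-0.755, 2.715, 0.127]
wrist_force: [-0.1, 0.9, 0.2]
finger_gap: 0.0519
grasp_force: 0.0
```

Call:
{"api": "drive_tool", "payload": {
  "increments": [
    [0, 0, -20, 0, 0, 0, 52],
    [0, 0, -50, 0, 0, 0, 52],
    [0, 0, -90, 0, 0, 0, 52],
    [0, 0, -130, 0, 10, 0, 52],
    [20, 0, -160, 0, 18, 0, 30],
    [20, 0, -160, 0, 18, 0, 0],
    [20, 0, -160, 0, 18, 0, 0]
  ]
}}

```text
time: 16.2
ee_pos: [0.5104, 0.2712, 0.2103]
tool_rot: [-0.835, 3.008, 0.009]
wrist_force: [1.1, -0.2, -0.6]
finger_gap: 0.0325
grasp_force: 0.0
```

```bash
python3 - <<'E'
from h import *
s=env.get_state()
print(s['joint_positions'].round(3),s['ee_pos'])
F=frame(TH)
for n in("top","side"):
    pic,d=env.camera(n); P=cloud(n,d); l=(P-RAIL)@F
    u,v=proj(n,[RAIL+F@[0,0,.03]])[0].astype(int); 
    m=np.zeros(d.shape,bool); m[v-40:v+40,u-40:u+40]=1
    m&=(l[...,2]>.025)&(l[...,2]<.065)&(abs(l[...,0])<.06)&(abs(l[...,1])<.03)
    q=l[m]; print(n,len(q))
    for x0 in range(-50,60,8):
        t=q[(q[:,0]*1e3>=x0)&(q[:,0]*1e3<x0+8)]
        if len(t)>3: print(x0,len(t),(np.median(t[:,2])*1e3).round(1),(t[:,1].min()*1e3).round(1),(t[:,1].max()*1e3).round(1),end=' | ')
    print('xr',q[:,0].min(),q[:,0].max())
    if n=="side": cv2.imwrite("pics/c6.png",cv2.resize(pic[190:270,200:345],(800,441),interpolation=cv2.INTER_CUBIC))
    for a,b in((.032,.037),(.045,.052)):
        t=q[(q[:,2]>a)&(q[:,2]<b)]
        if len(t)>20: print(len(t),np.linalg.lstsq(np.c_[t[:,:2],np.ones(len(t))],t[:,2],rcond=None)[0].round(4),cv2.minAreaRect((t[:,:2]*1e3).astype(np.float32)))
E
```

```text
[-0.057  0.406 -0.605  1.768  0.267  1.029  1.354] [0.51043751 0.27117259 0.21026321]
top 0Traceback (most recent call last):
  File "<stdin>", line 14, in <module>
    return umr_minimum(a, axis, None, out, keepdims, initial, where)
ValueError: zero-size array to reduction operation minimum which has no identity
```

Call:
{"api": "drive_tool", "payload": {
  "increments": [
    [0, -50, 0, 0, 0, 0, 0],
    [0, -100, 0, 0, 0, 0, 0],
    [20, -140, 0, 0, 0, 0, 0],
    [40, -180, 0, 0, 0, 0, 0],
    [40, -180, 0, 0, 0, 0, 0]
  ]
}}

```text
time: 16.75
ee_pos: [0.5669, 0.0856, 0.2055]
tool_rot: [-0.821, 3.018, -0.0]
wrist_force: [0.3, -0.6, -0.3]
finger_gap: 0.0005
grasp_force: 0.0
```

```bash
cat > look.py <<'E'
from h import *
import sys
s=env.get_state()
print(s['joint_positions'].round(3),s['ee_pos'],s['finger_gap'])
F=frame(TH)
for n in("top","side"):
    pic,d=env.camera(n); P=cloud(n,d); l=(P-RAIL)@F
    u,v=proj(n,[RAIL+F@[0,0,.03]])[0].astype(int); 
    m=np.zeros(d.shape,bool); m[v-40:v+40,u-40:u+40]=1
    m&=(l[...,2]>.025)&(l[...,2]<.065)&(abs(l[...,0])<.06)&(abs(l[...,1])<.03)
    q=l[m]; print(n,len(q))
    if len(q)==0: continue
    for x0 in range(-50,60,8):
        t=q[(q[:,0]*1e3>=x0)&(q[:,0]*1e3<x0+8)]
        if len(t)>3: print(x0,len(t),(np.median(t[:,2])*1e3).round(1),(t[:,1].min()*1e3).round(1),(t[:,1].max()*1e3).round(1),end=' | ')
    print('xr',q[:,0].min(),q[:,0].max())
    if n=="side": cv2.imwrite(sys.argv[1],cv2.resize(pic[190:270,200:345],(800,441),interpolation=cv2.INTER_CUBIC))
    for a,b in((.030,.040),(.044,.054)):
        t=q[(q[:,2]>a)&(q[:,2]<b)]
        if len(t)>20: print(len(t),np.linalg.lstsq(np.c_[t[:,:2],np.ones(len(t))],t[:,2],rcond=None)[0].round(4),cv2.minAreaRect((t[:,:2]*1e3).astype(np.float32)))
E
python3 look.py pics/c6.png
```

```text
[ 0.238  0.396 -0.547  1.779  0.238  1.019  1.704] [0.56691139 0.08560993 0.20551973] 0.00047901744692162854
top 688
-42 56 33.9 -15.6 20.1 | -34 49 35.0 -15.8 20.0 | -26 45 47.9 -15.5 20.4 | -18 64 48.4 -14.9 20.2 | -10 69 47.9 -15.5 20.3 | -2 65 48.3 -15.8 20.2 | 6 63 48.2 -15.3 20.3 | 14 70 47.8 -15.7 20.3 | 22 89 35.7 -15.4 20.1 | 30 66 34.6 -15.7 20.3 | 38 52 33.1 -15.1 20.3 | xr -0.04160542022939026 0.04277744256884247
276 [-0.0006  0.0127  0.0343] ((0.5697364807128906, 2.350235939025879), (84.38221740722656, 36.17608642578125), 0.07186920195817947)
387 [-0.0056  0.0037  0.048 ] ((0.23675155639648438, 2.2488813400268555), (49.01899719238281, 36.17460632324219), 0.09584825485944748)
side 325
-34 4 28.0 18.3 18.5 | -26 4 28.6 18.2 18.3 | -18 15 46.2 -13.5 18.8 | -10 8 40.2 4.1 18.6 | -2 9 41.3 12.8 18.9 | 6 15 38.2 5.6 18.8 | 14 35 40.0 -16.5 18.7 | 22 129 39.8 -16.0 18.2 | 30 15 32.7 -7.7 18.6 | 38 90 28.9 -17.3 18.1 | xr -0.039129701952162046 0.045085908903170005
144 [-0.0762 -0.0532  0.0368] ((2.4582366943359375, 1.3057308197021484), (35.06692123413086, 83.38690185546875), 89.61608123779297)
54 [-0.04    0.0028  0.0464] ((4.717771530151367, 1.0887203216552734), (34.78701400756836, 44.49726486206055), 89.4877700805664)
```

View pics/c6.png

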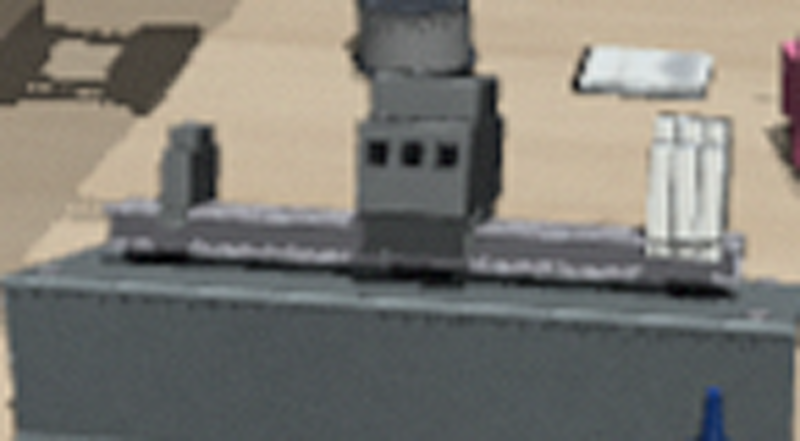

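The crop shows the module sitting on the rail. The depth fit puts it flat to within 0.006 rad, at x +0.6 mm and y +2.3 mm, with the shoulder 34.3 mm above the rail (34 nominal). That, and the pull-back resistance I felt, means the clip has snapped in.

```bash
python3 -c "
from cell import env
print(env.finish_job())"
```

```text
the job is handed in; nothing more can be done
None
```

The relay module is mounted flat on the rail, let go, and handed in. The lip is hooked under the upper edge; I judged the clip snapped from the depth fit and the pull-back resistance, and no verdict was returned.

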